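# Click the bench organiser round and put the dog whistle away

## Task

Push the rotary organiser on the bench counterclockwise (seen from above) by its red post, with closed fingers and without gripping it, until it drops into its next click and comes up firm; lean on it there for a moment with about 8 N, and never push the organiser with more than 15 N. Then take the yellow dog whistle out of its clip and stand it in the organiser's empty yellow pocket, which the click has brought out from under the blue cover; leave the organiser in its click and the other things on the bench where they are.

Things in the scene. Friction and masses are not known exactly. Their poses are not given: they have to be found in the camera images.
- base: Fixed foot of the rotary organiser; origin on the turning axis at bench height, z up. On it turns a round wooden carousel, 224 mm across, top face 52 mm above the bench. Six cups stand on it with axes 68 mm from the turning axis, rims 97 mm above the bench; contents of three stand up to 122 mm. A fixed centre post, 28 mm across, ends 109 mm above the bench.
- cover (a point): Middle of the top face of the fixed blue sector cover, 103 mm above the bench, 4 mm thick. It reaches from the centre post out to 94 mm and spans the directions 95 to 155 degrees in base's frame (from +x towards +y). It hides the empty pocket at the start.
- carousel (a joint): Turn in rad, plus is counterclockwise from above; at 0 the pocket lies at 180 degrees and the red post at 270 in base's frame. Starts between clicks, -0.69 to -0.48. The next click is between -0.2 and 0.2, exactly where must be felt: light friction (1.5 N at the post), a jump ahead of up to 12 mm at the post, then nearly rigid. Over about 20 N there forces it out. Clicks are 60 degrees apart.
- knob (a point): Red upright post on the carousel's rim, 16 mm in diameter, standing from 52 to 97 mm above the bench, 100 mm from the turning axis; this point is on its axis 74.5 mm above the bench. Push it tangentially, counterclockwise.
- pin (a joint): Travel in m of the sprung detent pin (red-ended, on the black bracket at the organiser's far side). About 0.0064 while it rides between clicks, about 0 when it has dropped fully into a click.
- pocket (a point): Centre of the inside floor of the empty yellow cup on the carousel, 56 mm above the bench: inside diameter 27 mm, outside 35 mm, 41 mm deep. It turns with the carousel.
- whistle_mid (a point): Centre (half-way up) of the yellow plastic dog whistle: upright cylinder 18 mm in diameter, 96 mm long, 30 g, its axis is z. At the start it stands loosely upright in the clip, its foot 6 mm and its top 102 mm above the bench; pull it straight up.
- clip: Fixed white cubby post with a foot and a steel clip round the whistle; origin on the bench under the whistle's axis. Clip: 30 mm across, from 38 to 52 mm above the bench. Behind it on its +x side, from 27 to 57 mm, stands the post: 110 mm wide along its y, 80 mm high. So take the whistle by its upper part, fingers closing along the clip's y.
- scraper: Bystander: red plastic ice scraper 205 x 90 mm, 18 mm high.
- flashlight: Bystander: black aluminium flashlight 150 mm long, 36 mm thick.
- shoehorn: Bystander: stainless shoe horn 180 mm long, 4 mm thick.
- keydish: Bystander: green ceramic key dish 100 mm across, 25 mm high.
- wax_tin: Bystander: brass-coloured tin of boot wax 72 mm across, 28 mm high.
- boot_brush: Bystander: boot brush with handle.
Not all that is in view belongs to the job. Several things look just like the clip: the one meant starts farthest from the robot's base. Of the things that look like the part that bears whistle_mid, the smaller one is meant.

How it is judged:
On the way, in this order (a step that is already met when the one before it is completed fails the run):
1. the carousel has dropped into its next click and is leaned on there by the fingers with at least 4 N (value of joint pin below 0.002 m and value of joint carousel between -0.3 and 0.3 rad and contact force between the fingers and carousel above 4 N), for 0.2 s.
2. the whistle is lifted clear of the clip (z of whistle_mid in the frame of clip above 0.11 m), for 0.1 s.
At the end, for the whole second after the job is handed in: The carousel rests in its next click (pin within 2 mm of fully dropped, carousel within 0.3 rad of 0) and the whistle stands at rest in the yellow pocket: its middle within 16 mm sideways of the pocket centre, 35 to 56 mm above its floor, within 0.4 rad of upright (value of joint pin below 0.002 m and value of joint carousel between -0.3 and 0.3 rad and horizontal distance between whistle_mid and pocket below 0.016 m and z of whistle_mid in the frame of pocket between 0.035 and 0.056 m and angle between whistle_mid's own z axis and vertical below 0.4 rad and linear speed of whistle below 0.03 m/s); the robot touches nothing.
It fails at once if the robot presses on the carousel with more than 19 N (contact force between any of the fingers, the arm and carousel above 19 N).
It fails at once if a bystander is shifted by more than 30 mm (distance of any of scraper, flashlight, shoehorn, keydish, wax_tin, boot_brush from where it was at the start of the episode above 0.03 m).
It also fails if it takes over 67 s, if anything falls off the work surface, if the arm or the gripper's body presses on something with over 40 N, if the wrist force passes 120 N, or if a joint passes its speed limit or range.

## Robot

A 7-joint arm with a two-finger parallel gripper is mounted at the origin on the work surface. World frame = base frame: x ahead of the robot, y to its left, z up, the work surface at z = 0. Lengths are in m, angles in rad, forces in N, time in s.
With the tool pointing down it reaches from about 0.4 to 0.85 m from the base axis. Payload 10.4 kg.
Tool frame: the origin (TCP) lies between the finger pads; the fingertips stand r.tips_ahead ahead of it and the grasp point (between the pads) lies 5 mm behind it (r.tips_ahead is the distance from the TCP to the fingertips, in m); z points along the fingers, y is the line along which they close (so a half turn about z gives the same grasp; the last joint's range is limited). The gripper opens to 85 mm and grips with 20 to 120 N. Pads are 22 mm wide; open, the fingers measure 114 mm over their backs; the gripper's body (76 mm by 85 mm) begins 54 mm behind the grasp point. The pads swing forward as they close: fully open they stand 13 mm farther back than shut.
Start: joints at [-1.343, 0.332, -0.065, 1.46, 0.022, 1.35, -0.088], TCP at [0.155, 0.605, 0.245] pointing down, gripper open.
Joint ranges: [-2.6, 2.6], [-0.5, 2.12], [-1.47, 1.34], [0.16, 2.42], [-1.27, 4.41], [0.06, 2.06], [-2.6, 2.6]. Speed limits (rad/s): [2.22, 2.22, 2.79, 2.79, 3.14, 3.14, 3.14].

## Interface

Orientations are given as a unit quaternion [w, x, y, z].
In Python, from cell import r gives the robot as it stands. Calls block until the motion is done:
- r.reach(position, orientation): joint-space move of the TCP to a pose.
- r.move_straight(position, rotation=None, max_speed=0.15): straight line of the TCP; rotation=None keeps the orientation; max_speed is the mean speed in m/s.
- r.move_j(angles): joint-space move.
- r.open_gripper() and r.close_gripper(): open the fingers fully, or close them until they stop; the grip force is fixed at half the most.
- r.pause(seconds).
- r.solve_ik(position, orientation): joint angles nearest the present ones, or None.
- r.get_state(): the state.
- r.snapshot(name): name is "side" or "top" or "wrist"; returns a dict with "image" (480x640x3 uint8, red, green, blue), "intrinsics" (3x3 intrinsics, pixels), "R" (3x3) and "t" (3): a world point X has camera coordinates R X + t. Camera axes: x right, y down, z forward; pixel columns grow to the right and rows downward; lengths in m; the calibration is good to about 2 mm. A picture is of the moment at which its call begins. There is no depth.
A pose or a line that the arm cannot do raises r.PlanningError and nothing moves.
- r.close_job(): hands the job in; it is judged then, once.
The state is a dict: "clock": time; "joints": joint angles; "joint_velocities": joint speeds; "joint_efforts": joint torques, N m; "tool_pos": TCP position; "tool_rot": TCP orientation; "contact_force": force on the tool from outside, world axes, zero at the start; "torque": the same for the moment, N m; "grip_width": opening from 0.0 (shut) to 1.0 (fully open); "gripper_force": force on a finger pad.
Only numpy, scipy, OpenCV 4.12 (cv2) and the standard library are available. Lean on these libraries where they do the work, as an engineer would, in place of code of your own. Each camera call takes 0.05 s, during which the arm holds its last target. There are 200 camera calls.

## Working session

There is one attempt and no reset: what is moved stays moved. The work goes in short steps, each a Python script; the robot and the scene stay as the last script left them, time stands still between calls to the robot, and variables do not carry over. Pictures are saved under pics/ and viewed, at most 10 in all, crops included, and the job is handed in when it is done.

```bash
mkdir -p pics; ls; python3 - <<'E'
from cell import r
import cv2,numpy as np
for n in ("side","top"):
    s=r.snapshot(n); cv2.imwrite(f"pics/{n}0.png",s["image"][...,::-1])
    print(n,s["intrinsics"],s["R"],s["t"], -np.array(s["R"]).T@s["t"])
print(r.get_state(), r.tips_ahead)
E
```

```text
pics
side [[541.34646462   0.         329.58802867]
 [  0.         541.34646462 237.90130157]
 [  0.           0.           1.        ]] [[ 0.94442235 -0.32776109  0.02528029]
 [-0.16640047 -0.54295868 -0.82310798]
 [ 0.28350893  0.77315492 -0.56732191]] [-0.53383097  0.16422248  1.04406068] [ 0.23548808 -0.89302366  0.74098674]
top [[613.99255915   0.         319.76535561]
 [  0.         613.99255915 248.10776573]
 [  0.           0.           1.        ]] [[-0.02458897 -0.99946867 -0.02139552]
 [-0.99578957  0.02637779 -0.08779143]
 [ 0.08830915  0.01914674 -0.99590908]] [0.03402182 0.57608593 1.58459901] [ 0.43456234 -0.01153203  1.62941987]
{'clock': 0.1, 'joints': array([-1.34263398,  0.33280617, -0.06473528,  1.46083759,  0.02161348,
        1.3498675 , -0.08848204]), 'joint_velocities': array([ 0.00017886, -0.00095941,  0.00023944, -0.0003002 , -0.00124612,
       -0.00048802,  0.00040564]), 'joint_efforts': array([ 1.20414148e-03, -6.26741409e+01,  4.90154838e-02, -3.92429924e+01,
        1.63531752e-02,  6.91352077e-03,  5.71283863e-05]), 'tool_pos': array([0.15499942, 0.60516591, 0.24460655]), 'tool_rot': array([-4.91503219e-05,  1.25016653e-01,  9.92154455e-01, -6.09229310e-04]), 'contact_force': array([ 0.07846087, -0.08473617,  0.15861011]), 'torque': array([ 0.00075905, -0.03756067, -0.00293295]), 'gripper_force': 0.0, 'grip_width': 1.0021402404599407} 0.014
```

View pics/top0.png

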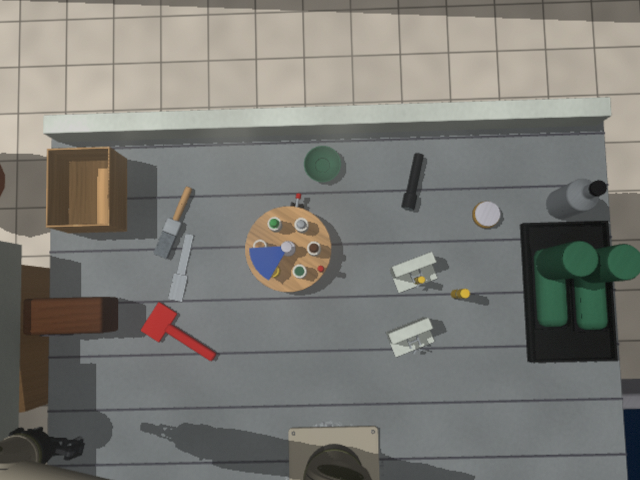

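View pics/side0.png

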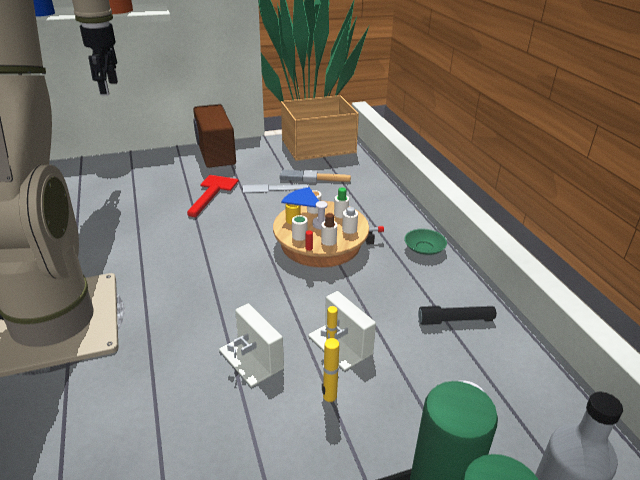

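The top view shows these look-alikes:
- **Clips:** white clips at (415,272) and (412,338). The robot base is at (335,460), so the farther one is (415,272).
- **Whistles:** yellow ones at (421,280), in the far clip and smaller, and at (461,294), free-standing and bigger. I choose (421,280).
- **Red things:** the knob at (321,268) on the rim, against the pin's red end at (298,197). I choose (321,268).

Next is the close crop to check these.

```bash
cat > h.py <<'E'
from cell import r
import cv2,numpy as np
def ray(s,u,v,z):
    "world point at height z seen at pixel u,v"
    R=np.array(s["R"]);c=-R.T@s["t"]
    d=R.T@np.linalg.solve(s["intrinsics"],[u,v,1.])
    return c+d*(z-c[2])/d[2]
def proj(s,X):
    p=s["intrinsics"]@(np.array(s["R"])@np.asarray(X,float)+s["t"]); return p[:2]/p[2]
E
python3 - <<'E'
from h import *
s=r.snapshot("top");im=s["image"][...,::-1]
a=cv2.resize(im[195:305,238:338],None,fx=4,fy=4,interpolation=cv2.INTER_CUBIC)
b=cv2.resize(im[245:355,385:485],None,fx=4,fy=4,interpolation=cv2.INTER_CUBIC)
cv2.imwrite("pics/crop.png",np.hstack([a,b]))
for n,u,v,z in (("post",287.5,247.5,.109),("knob",321,268,.097),("pin",298,197,.05),("whistle",421,280,.102),("big",464,293,.12),("fl",413,180,.03)): print(n,ray(s,u,v,z).round(4))
# circle fit of wood top
hsv=cv2.cvtColor(im,cv2.COLOR_BGR2HSV);m=cv2.inRange(hsv,(8,70,90),(22,200,255));m[:,:235]=0;m[:,340:]=0;m[:195]=0;m[300:]=0
c=max(cv2.findContours(m,0,2)[0],key=cv2.contourArea);print(cv2.fitEllipse(cv2.convexHull(c)))
E
```

```text
post [0.573 0.098 0.109]
knob [0.5205 0.0161 0.097 ]
pin [0.7097 0.0722 0.05  ]
whistle [ 0.4841 -0.231   0.102 ]
big [ 0.4491 -0.3318  0.12  ]
fl [ 0.7498 -0.2306  0.03  ]
((287.9063415527344, 248.77674865722656), (85.41654205322266, 86.15647888183594), 42.7087287902832)
```

View pics/crop.png

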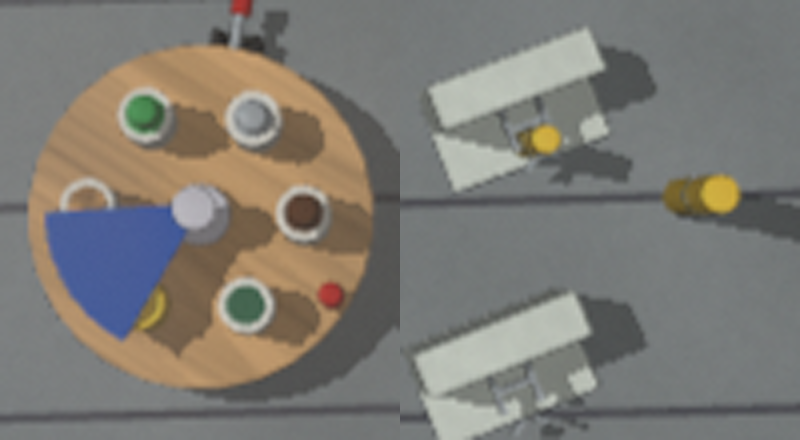

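The crop confirms the choices. The knob is at (320.8,268.5), the post top at (286.3,246.8), and the cover corners at (249.5,248.3) and (268.5,279.5). The yellow pocket peeks out from under the cover at (275,271). The small whistle's top is at (421.5,279.8) in the far clip, whose wall runs lower-left to upper-right.

```bash
python3 - <<'E'
from h import *
s=r.snapshot("top")
g=lambda x,y,z:ray(s,238+x/4,195+y/4,z)[:2]
w=lambda x,y,z:ray(s,385+(x-400)/4,245+y/4,z)[:2]
post=g(193,207,.109);wood=g(201,215.5,.052); knob=g(331,294,.097)
cups=np.array([g(x,y,.097) for x,y in((146,117),(253,119),(303,214),(246,305))])
from scipy.optimize import least_squares
f=least_squares(lambda c:np.linalg.norm(cups-c,axis=1)-.068,post).x
print("post",post,"wood",wood,"cupfit",f,"knob",knob)
c=(post+f+wood)/3
for n,p in (("knob",knob),("cov1",g(46,213,.103)),("cov2",g(122,338,.103)),*[("cup",q) for q in cups]):
    d=p-c;print(n,np.hypot(*d),np.degrees(np.arctan2(d[1],d[0])))
q=[w(430,95,.08),w(587,30,.08),w(605,70,.08),w(440,130,.08)]
print("wall",np.array(q),"mean",np.mean(q,0)); d=q[0]-q[1]; print(np.linalg.norm(d),np.degrees(np.arctan2(d[1],d[0]))-90); d=q[3]-q[2];print(np.degrees(np.arctan2(d[1],d[0]))-90)
print("whistle",w(546,139,.102))
t=r.snapshot("side")
print("side proj: post",proj(t,[*c,.109]),"knob",proj(t,[*knob,.097]),"whistle",proj(t,[*w(546,139,.102),.102]))
# side red/yellow detections
im=cv2.cvtColor(t["image"],cv2.COLOR_RGB2HSV)
m=cv2.inRange(im,(22,120,80),(32,255,255));n,_,st,ce=cv2.connectedComponentsWithStats(m);print(st[st[:,4]>20])
E
```

```text
post [0.57498381 0.10105372] wood [0.57460233 0.10021369] cupfit [0.57367903 0.10066242] knob [0.51924399 0.01672736]
knob 0.10043138340714221 -123.32636070086939
cov1 0.09298848691001663 90.12876669571162
cov2 0.092258142752728 149.58200205195732
cup 0.06640893489128151 26.6610407324932
cup 0.06764094915075708 -33.75399646253238
cup 0.06776805777681937 -93.86173441270846
cup 0.06798220461404181 -153.2132624471072
wall [[ 0.5148933  -0.1637288 ]
 [ 0.55335217 -0.26390729]
 [ 0.52780731 -0.27417021]
 [ 0.49270353 -0.16923308]] mean [ 0.52218908 -0.21775985]
0.10730710265073161 21.001966784234995
18.496220528194073
whistle [ 0.4846407  -0.23228155]
side proj: post [320.04138031 204.37927894] knob [307.6944911  232.67062954] whistle [331.07098122 310.00805243]
[[     0      0    640    480 306002]
 [   286    204     14     20    182]
 [   327    306     11     23    201]
 [   324    330     15     41    475]
 [   323    372     15     30    336]]
```

```bash
cat >> h.py <<'E'
from scipy.spatial.transform import Rotation as Ro
C=np.array([.5744,.1006])
def down(psi):
    x=np.array([np.cos(psi),np.sin(psi),0]);z=np.array([0,0,-1.])
    return np.roll(Ro.from_matrix(np.stack([x,np.cross(z,x),z],1)).as_quat(),1)
def pp(phi,d=.019,z=.082,R=.102):
    "TCP pose with the fingers d behind knob direction phi (rad)"
    e=np.array([np.cos(phi),np.sin(phi)]);t=np.array([-e[1],e[0]])
    return np.array([*(C+R*e-d*t),z]),down(phi+1.5*np.pi)
def ft(phi,b): return (np.array(r.get_state()["contact_force"])-b)[:2]@np.array([np.sin(phi),-np.cos(phi)])
E
python3 - <<'E'
from h import *
ph=np.radians(-123.3)
r.close_gripper()
p,q=pp(ph,.027,.2); print(r.solve_ik(p,q)); r.reach(p,q)
p,q=pp(ph,.027); r.move_straight(p,max_speed=.1); r.pause(.2)
s=r.get_state(); print(s["clock"],s["tool_pos"]-p,s["contact_force"],s["grip_width"])
t0=s["clock"];p,q=pp(ph,.026); r.move_straight(p,q,max_speed=.02);print(r.get_state()["clock"]-t0)
im=r.snapshot("side")["image"][150:300,230:430,::-1];w=r.snapshot("top")["image"][190:310,240:340,::-1]
cv2.imwrite("pics/c1.png",np.hstack([cv2.resize(im,(600,450)),cv2.resize(w,(200,450))[:, :]]))
E
```

```text
[-0.76720241  0.07294599  0.64864337  1.88371521 -0.04725439  1.20008616
  0.88689142]
4.9333 [2.36235146e-04 7.80771630e-05 3.69112634e-04] [ 0.25331137  0.01473618 -0.10513452] 0.0007654449053338821
0.25
```

View pics/c1.png

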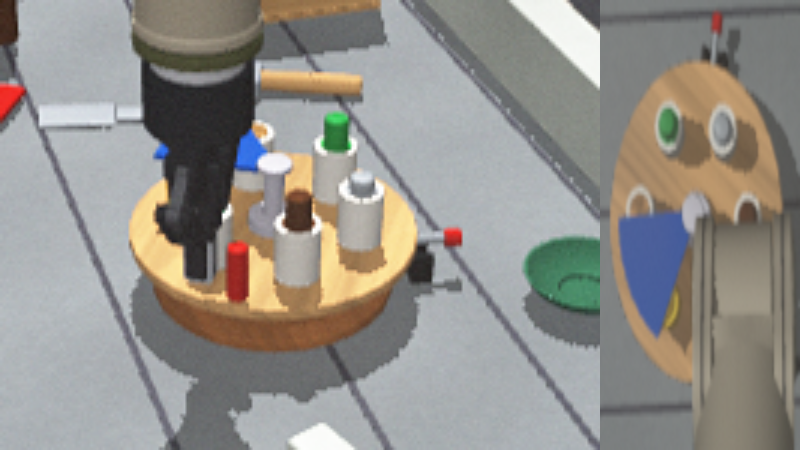

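The crop shows the closed fingers standing just clockwise of the knob (fingers at 200,265, knob at 237,270), clear of the cups. Now I push.

```bash
python3 - <<'E'
from h import *
ph=np.radians(-123.3)
b=np.array(r.get_state()["contact_force"])
log=[]
def go(phi,v):
    p,q=pp(phi); r.move_straight(p,q,max_speed=v)
    f=ft(phi,b); log.append((round(np.degrees(phi),1),round(f,1))); return f
p,q=pp(ph,.020); r.move_straight(p,q,max_speed=.02)
phi=ph
for k in range(5):           # ~20 mm of free travel, short chords of the arc
    phi+=.04; f=go(phi,.03)
    if f>6: break
while f<7.3 and phi<np.radians(-70):
    phi+=.010 if f<2.8 else .004
    f=go(phi,.02)
    if f>11: phi-=.003; f=go(phi,.02); break
r.pause(.5); print(log); s=r.get_state()
print(phi,ft(phi,b),s["contact_force"]-b,s["clock"],s["tool_pos"]-pp(phi)[0])
E
```

```text
[(np.float64(-121.0), np.float64(-0.2)), (np.float64(-118.7), np.float64(-0.2)), (np.float64(-116.4), np.float64(0.3)), (np.float64(-114.1), np.float64(-0.6)), (np.float64(-111.8), np.float64(-0.2)), (np.float64(-111.3), np.float64(-0.3)), (np.float64(-110.7), np.float64(0.4)), (np.float64(-110.1), np.float64(0.2)), (np.float64(-109.5), np.float64(0.8)), (np.float64(-109.0), np.float64(1.1)), (np.float64(-108.4), np.float64(2.2)), (np.float64(-107.8), np.float64(0.9)), (np.float64(-107.3), np.float64(-0.2)), (np.float64(-106.7), np.float64(0.7)), (np.float64(-106.1), np.float64(-0.4)), (np.float64(-105.5), np.float64(0.3)), (np.float64(-105.0), np.float64(-0.3)), (np.float64(-104.4), np.float64(0.0)), (np.float64(-103.8), np.float64(0.6)), (np.float64(-103.2), np.float64(-0.3)), (np.float64(-102.7), np.float64(-0.1)), (np.float64(-102.1), np.float64(0.4)), (np.float64(-101.5), np.float64(-0.8)), (np.float64(-101.0), np.float64(-0.2)), (np.float64(-100.4), np.float64(0.7)), (np.float64(-99.8), np.float64(5.2)), (np.float64(-99.6), np.float64(7.0)), (np.float64(-99.4), np.float64(9.1))]
-1.7339909677090077 8.312311825319414 [-8.17978061  1.48465462  6.1652015 ] 13.475 [-0.00132465  0.0003729  -0.00015617]
```

It came up firm at about −99.6° with 8.3 N and was held there for 0.5 s. Now I back off, go above the whistle, and check both.

```bash
python3 - <<'E'
from h import *
phi=-1.734
p,q=pp(phi,.030); r.move_straight(p,q,max_speed=.08)
p[2]=.2; r.move_straight(p,max_speed=.15)
W=[.4846,-.2323]; q=down(np.radians(200.5))
r.reach([*W,.2],q); r.open_gripper()
s=r.get_state(); print(s["clock"],s["tool_pos"],s["joints"])
t=r.snapshot("top");sd=r.snapshot("side");wr=r.snapshot("wrist")
np.savez("snap.npz",**{k+n:v for n,x in (("top",t),("wrist",wr),("side",sd)) for k,v in x.items()})
a=cv2.resize(t["image"][195:305,238:338,::-1],(400,440),interpolation=cv2.INTER_CUBIC)
b=cv2.resize(wr["image"][...,::-1],(400,300)); b=np.vstack([b,np.zeros((140,400,3),np.uint8)])
cv2.imwrite("pics/c2.png",np.hstack([a,b]))
print("whistle top in wrist",proj(wr,[*W,.102]))
E
```

```text
16.45 [ 0.48460703 -0.23232965  0.20000213] [-0.29952542  0.19596487  0.74886981  1.7888513  -0.14206739  1.21166767
  2.41842611]
whistle top in wrist [315.79138554 247.58124962]
```

View pics/c2.png

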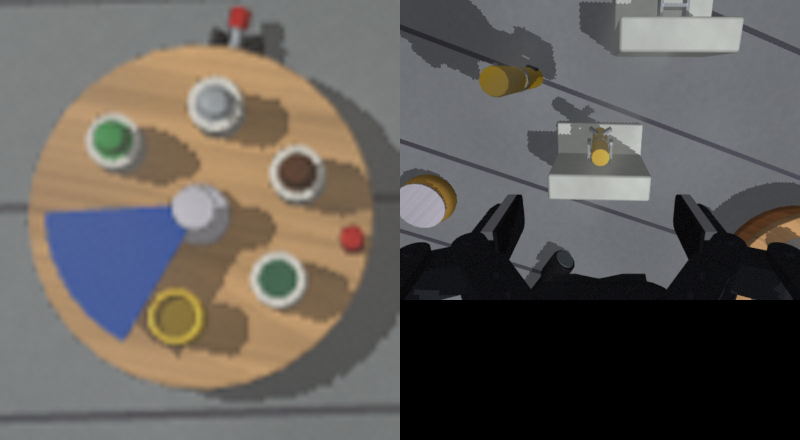

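The carousel has clicked round. The open yellow pocket's rim centre is at crop (175,316), i.e. top pixel (281.8,274). In the wrist view the whistle's top sits at about (320,251) against a predicted (316,248), so it is within 2 mm, and the clip wall is parallel to the closing line. I refine slightly and grasp.

```bash
python3 - <<'E'
from h import *
d=np.load("snap.npz"); t={k:d[k+"top"] for k in("image","intrinsics","R","t")}; w={k:d[k+"wrist"] for k in("image","intrinsics","R","t")}
hsv=cv2.cvtColor(w["image"],cv2.COLOR_RGB2HSV);m=cv2.inRange(hsv,(18,120,190),(34,255,255));m[:180]=0;m[:,:260]=0;m[:,380:]=0
n,_,st,ce=cv2.connectedComponentsWithStats(m);i=1+np.argmax(st[1:,4]);print(st[i],ce[i]);W=ray(w,*ce[i],.102);print("whistle",W)
hsv=cv2.cvtColor(t["image"],cv2.COLOR_RGB2HSV);m=cv2.inRange(hsv,(20,100,60),(35,255,255));m[:260]=0;m[290:]=0;m[:,:265]=0;m[:,300:]=0
c=max(cv2.findContours(m,0,2)[0],key=cv2.contourArea);e=cv2.fitEllipse(c);print(e);P=ray(t,*e[0],.097)[:2];dd=P-C
print("pocket",P,np.hypot(*dd),np.degrees(np.arctan2(dd[1],dd[0])))
if abs(W[0]-.4846)<.004 and abs(W[1]+.2323)<.004: xy=(W[:2]+[.4846,-.2323])/2
else: raise SystemExit("check")
r.move_straight([*xy,.084],max_speed=.08); r.close_gripper()
s=r.get_state();print(s["grip_width"],s["gripper_force"],s["contact_force"],xy)
r.move_straight([*xy,.23],max_speed=.07)
s=r.get_state();print(s["clock"],s["grip_width"],s["gripper_force"],s["contact_force"])
a=r.snapshot("side");b=r.snapshot("wrist")
np.savez("snap2.npz",**{k+n:v for n,x in (("wrist",b),("side",a)) for k,v in x.items()})
u=proj(a,[*xy,.2]).astype(int)
a=cv2.resize(a["image"][max(u[1]-90,0):u[1]+110,max(u[0]-100,0):u[0]+100,::-1],(400,400))
cv2.imwrite("pics/c3.png",np.hstack([a,cv2.resize(b["image"][...,::-1],(400,400))]))
E
```

```text
[313 240  21  24 355] [323.89014085 251.64507042]
whistle [ 0.48528725 -0.22696772  0.102     ]
((281.7369384765625, 273.7318115234375), (13.714731216430664, 14.39618968963623), 126.56734466552734)
pocket [0.50866873 0.11457869] 0.06720121378537747 167.99409443044627check
```

The wrist view puts the whistle about 5 mm further along the closing line than the top view did. I correct towards it, go lower and look again.

```bash
python3 - <<'E'
from h import *
xy=np.array([.4850,-.2285])
for z in (.165,.14):
    r.move_straight([*xy,z],max_speed=.1); w=r.snapshot("wrist")
    hsv=cv2.cvtColor(w["image"],cv2.COLOR_RGB2HSV);m=cv2.inRange(hsv,(18,120,190),(34,255,255));m[:150]=0;m[:,:230]=0;m[:,410:]=0
    n,_,st,ce=cv2.connectedComponentsWithStats(m);i=1+np.argmax(st[1:,4])
    W=ray(w,*ce[i],.102);print(z,st[i],ce[i],"whistle",W,proj(w,[*xy,.102]))
cv2.imwrite("pics/c3.png",w["image"][...,::-1])
t=r.snapshot("side");hsv=cv2.cvtColor(t["image"],cv2.COLOR_RGB2HSV);print(r.get_state()["clock"])
E
```

```text
0.165 [300 257  31  30 655] [315.15877863 271.19236641] whistle [ 0.48592596 -0.22843009  0.102     ] [315.66970824 269.54270155]
0.14 [298 276  34  33 858] [314.61072261 292.38461538] whistle [ 0.48616534 -0.2284164   0.102     ] [315.34550536 290.07917241]
17.65
```

View pics/c3.png

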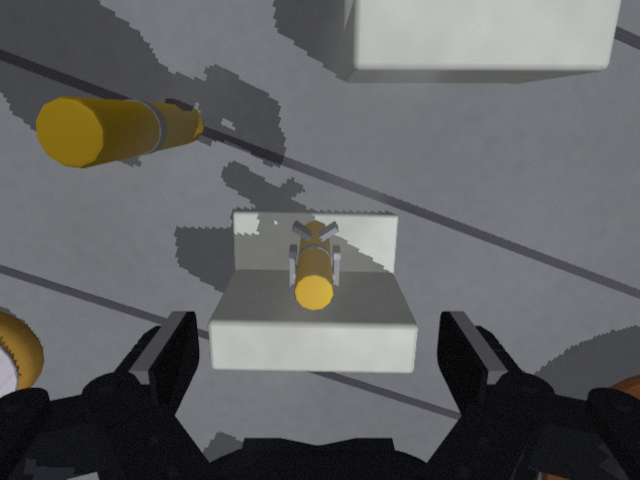

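The picture shows the whistle's top at (314,292), centred between the pads, with the clip wall square to them. I grasp and lift.

```bash
python3 - <<'E'
from h import *
xy=np.array([.4861,-.2284])
r.move_straight([*xy,.086],max_speed=.08); r.close_gripper()
s=r.get_state();print(s["grip_width"],s["gripper_force"],s["contact_force"])
r.move_straight([*xy,.24],max_speed=.08)
s=r.get_state();print(s["clock"],s["grip_width"],s["gripper_force"],s["contact_force"])
q=down(np.radians(78)); P=np.array([.5087,.1146])
for psi in (78,100,120): print(psi,r.solve_ik([*P,.24],down(np.radians(psi))))
a=r.snapshot("side"); u=proj(a,[*xy,.2]).astype(int); print(u)
r.reach([*P,.24],q)
s=r.get_state();print(s["clock"],s["tool_pos"])
b=r.snapshot("wrist"); print(proj(b,[*P,.097]))
np.savez("snap2.npz",**b)
a=cv2.resize(a["image"][max(u[1]-90,0):u[1]+110,max(u[0]-80,0):u[0]+80,::-1],(320,400))
cv2.imwrite("pics/c4.png",np.hstack([a,cv2.resize(b["image"][...,::-1],(480,400))]))
E
```

```text
0.1890031007707736 58.411797881126404 [0.37374566 1.52340538 2.72324902]
21.1833 0.18861946176007519 58.483160734176636 [-0.43756304 -0.51492328 -0.77826954]
78 [-0.8143363   0.10170358  0.54484006  1.76664749 -0.05481968  1.28828942
 -0.46593341]
100 [-0.79875325  0.10139036  0.52786209  1.76596377 -0.05311013  1.28834098
 -0.08378038]
120 [-0.78941606  0.10122263  0.51769897  1.76555077 -0.05209419  1.28837344
  0.26420765]
[332 263]
23.65 [0.50879437 0.11421135 0.24001369]
[318.84923873 227.01970538]
```

View pics/c4.png

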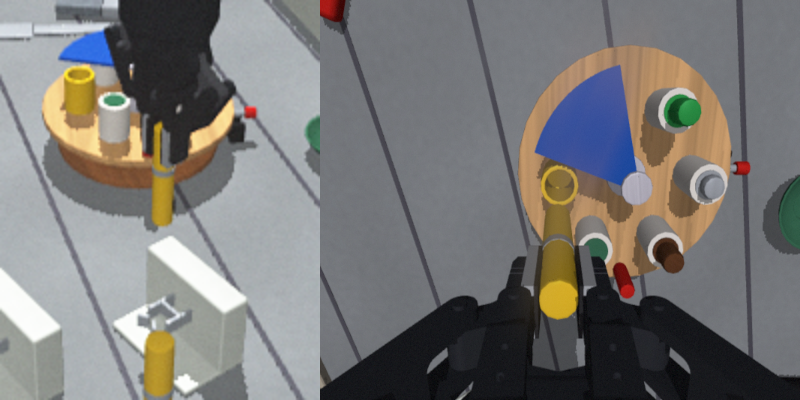

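The side crop shows the whistle held upright and clear of the clip. In the wrist view the pocket rim is at about (319,222) against a predicted (319,227), so the pocket lies roughly 3–4 mm further in +y, the same shift as at the whistle. I correct, go lower and check the foot against the rim.

```bash
python3 - <<'E'
from h import *
def rim(w,P):
    u,v=proj(w,[*P,.097]);hsv=cv2.cvtColor(w["image"],cv2.COLOR_RGB2HSV);m=cv2.inRange(hsv,(20,100,60),(35,255,255))
    v0,v1,u0,u1=int(v-60),int(v+6),int(u-45),int(u+45);k=np.zeros_like(m);k[max(v0,0):v1,u0:u1]=m[max(v0,0):v1,u0:u1]
    c=max(cv2.findContours(k,0,2)[0],key=cv2.contourArea);e=cv2.minEnclosingCircle(c);print(e,(u,v));return ray(w,*e[0],.097)[:2]
d=np.load("snap2.npz");w={k:d[k] for k in d.files};P=np.array([.5087,.1146])
P1=rim(w,P);print(P1)
assert np.hypot(*(P1-P))<.008
r.move_straight([*P1,.195],max_speed=.1)
w=r.snapshot("wrist");P2=rim(w,P1);print(P2,r.get_state()["clock"],r.get_state()["tool_pos"])
a=r.snapshot("side");u=proj(a,[*P1,.11]).astype(int);print(u)
a=cv2.resize(a["image"][u[1]-60:u[1]+40,u[0]-40:u[0]+40,::-1],(320,400))
cv2.imwrite("pics/c5.png",np.hstack([a,cv2.resize(w["image"][...,::-1],(480,400))]))
E
```

```text
((319.0, 216.38157653808594), 27.25259017944336) (np.float64(318.849238734318), np.float64(227.01970538316934))
[0.51036155 0.12196763]
((319.0, 243.65516662597656), 30.176849365234375) (np.float64(318.92050144558107), np.float64(247.73763368466365))
[0.51092605 0.12441597] 24.3583 [0.51075433 0.12185128 0.19564706]
[290 203]
```

View pics/c5.png

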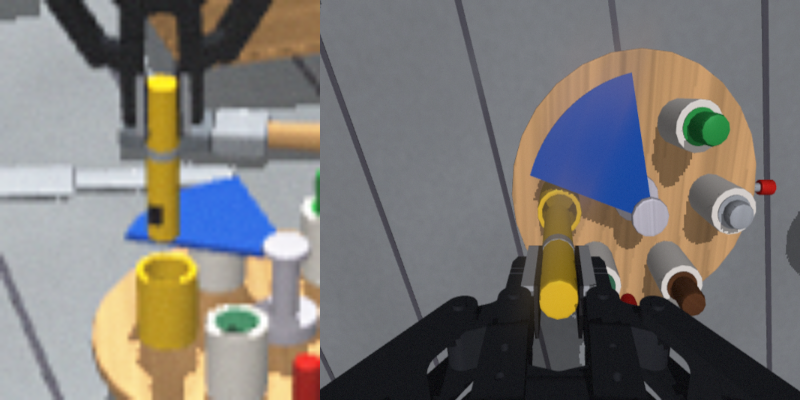

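The side crop shows the whistle upright just above the pocket, foot at (163,235) and rim centre at (167,270). The wrist picture's rim centre by eye is about (319,253). The automatic fit took in the cup's outer wall and overshot in y, so the pocket is at about (0.511, 0.1185). I lower with a force guard.

```bash
python3 - <<'E'
from h import *
P=np.array([.5110,.1185])
r.move_straight([*P,.188],max_speed=.05); r.pause(.2)
b=np.array(r.get_state()["contact_force"]);log=[]
z=.188;ok=True
while z>.1375:
    z-=.004 if z>.15 else .002
    r.move_straight([*P,z],max_speed=.03); f=np.array(r.get_state()["contact_force"])-b; log.append((round(z,3),*f.round(1)))
    if f[2]>3 or np.hypot(*f[:2])>5: break
print(log,r.get_state()["clock"],r.get_state()["grip_width"])
a=r.snapshot("side");u=proj(a,[*P,.11]).astype(int)
w=r.snapshot("wrist")
a=cv2.resize(a["image"][u[1]-60:u[1]+40,u[0]-40:u[0]+40,::-1],(320,400))
cv2.imwrite("pics/c6.png",np.hstack([a,cv2.resize(w["image"][...,::-1],(480,400))]))
E
```

```text
[(0.184, np.float64(-1.4), np.float64(0.8), np.float64(2.1)), (0.18, np.float64(-1.7), np.float64(0.6), np.float64(1.3)), (0.176, np.float64(-0.3), np.float64(0.2), np.float64(1.7)), (0.172, np.float64(-0.7), np.float64(-0.1), np.float64(0.8)), (0.168, np.float64(-0.9), np.float64(0.4), np.float64(1.2)), (0.164, np.float64(-1.8), np.float64(0.4), np.float64(1.2)), (0.16, np.float64(-0.6), np.float64(0.4), np.float64(1.1)), (0.156, np.float64(-0.9), np.float64(-0.2), np.float64(1.5)), (0.152, np.float64(-1.1), np.float64(0.4), np.float64(2.5)), (0.148, np.float64(-0.8), np.float64(0.4), np.float64(1.7)), (0.146, np.float64(-0.8), np.float64(0.3), np.float64(1.8)), (0.144, np.float64(-1.1), np.float64(1.1), np.float64(2.2)), (0.142, np.float64(-0.8), np.float64(0.6), np.float64(0.7)), (0.14, np.float64(-0.5), np.float64(-0.3), np.float64(1.1)), (0.138, np.float64(-0.4), np.float64(0.5), np.float64(1.4)), (0.136, np.float64(-0.2), np.float64(0.1), np.float64(4.2))] 29.25 0.19291494467461168
```

View pics/c6.png

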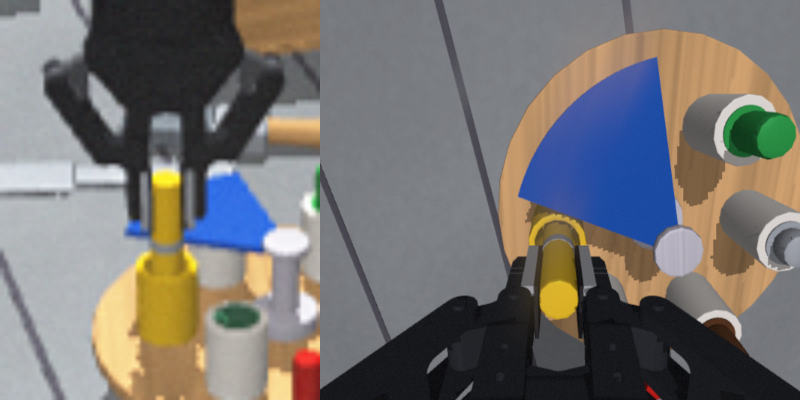

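The whistle is in the pocket with its foot on the floor: it contacted at TCP 0.136, as expected. I release, retreat and check.

```bash
python3 - <<'E'
from h import *
r.open_gripper()
p=r.get_state()["tool_pos"]
r.move_straight([p[0],p[1],.26],max_speed=.12)
r.reach([.45,-.05,.32],down(np.radians(120))); r.pause(.5)
a=r.snapshot("side")["image"][150:410,230:430,::-1];t=r.snapshot("top")["image"][140:370,140:510,::-1]
a=cv2.resize(a,(308,400));t=cv2.resize(t,(490,400))
cv2.imwrite("pics/c7.png",np.hstack([a,t])); s=r.get_state();print(s["clock"],s["contact_force"])
E
```

```text
32.7 [ 0.62919873 -0.13977286  0.67379505]
```

View pics/c7.png

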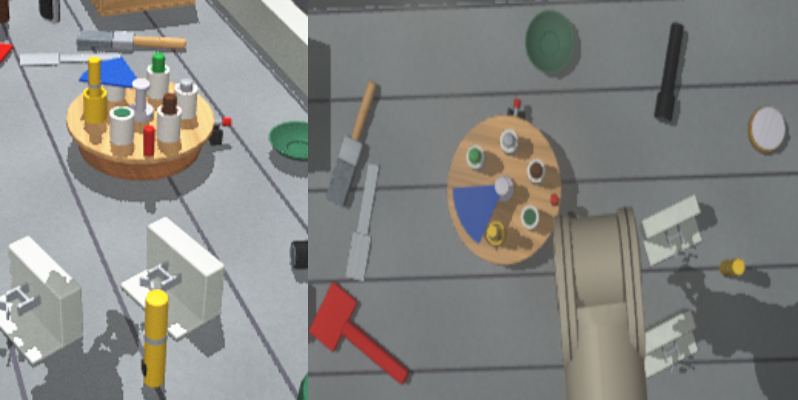

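The whistle stands upright in the yellow pocket (95,75 in the side crop). The carousel is unmoved in its click, with the knob at (148,140), the bystanders are in place and the arm is clear. I hand it in.

```bash
python3 -c "
from cell import r
print(r.close_job())"
```

```text
the job is handed in; nothing more can be done
None
```

I pushed the organiser into its next click and leaned on it there with about 8 N (readings peaked near 11 N), stood the small yellow whistle upright in the yellow pocket, and handed the job in at about 33 s; no verdict came back.

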